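# Load the shaker tray: each sample vessel into the spring clamp of its size

### The arm

A 7-joint arm with a two-finger parallel gripper is mounted at the origin on a cart in front of the work surface, level with it; the furniture and walls round the work are solid. World frame = base frame: x ahead of the robot, y to its left, z up, the work surface at z = 0. Lengths are in m, angles in rad, forces in N, time in s.
With the tool pointing down it reaches from about 0.425 to 1.025 m from the base axis. Payload 3.6 kg.
Tool frame: the origin (TCP) lies at the very end of the fingers, on their centre line; the grasp point (between the pads) lies 19 mm behind it (ctrl.tcp_to_grasp is the distance from the TCP to the grasp point, in m); z points along the fingers, y is the line along which they close (so a half turn about z gives the same grasp; the last joint's range is limited). The gripper opens to 85 mm and grips with 20 to 120 N. Pads are 22 mm wide; open, the fingers measure 114 mm over their backs; the gripper's body (76 mm by 85 mm) begins 54 mm behind the grasp point. The pads swing forward as they close: fully open they stand 13 mm farther back than shut.
Start: joints at [1.02, 0.591, 0.048, 1.609, -0.033, 0.943, -0.034], TCP at [0.32, -0.651, 0.231] pointing down, gripper open.
Joint ranges: [-2.69, 2.69], [-0.47, 2.24], [-1.27, 1.36], [0.19, 2.51], [-1.53, 4.68], [0.08, 2.07], [-3.09, 3.09]. Speed limits (rad/s): [2.57, 2.57, 3.14, 3.14, 3.14, 3.14, 3.14].

### API

Orientations are given as a unit quaternion [w, x, y, z].
In Python, from cell import ctrl gives the robot as it stands. The module is installed in compiled form; this text tells all that it offers.
- The arm moves only by the tool move_arm, never from a script. Its arguments are lists of equal length, an entry for each row: "delta_pos": the shift along the tool's x, y, z as a fraction of full scale, a list of three; "rot": the turn, a rotation vector about the tool's x, y, z as a fraction of full scale, a list of three; "claw": the opening, from -1 (shut) to 1 (fully open). A call has 1 to 5 rows; each row shifts and turns the commanded pose from where the row before left it, along the tool's axes as they then stand; what a row does not reach is not made up. Full scale, the value 1, is 300 mm for a shift and pi/2 rad for a turn. A row lasts 1/10 s, in which the tool goes at most 50 mm and 8.59 degrees, less where a joint would pass 70% of its speed; a pose out of reach is approached as far as the arm can. A call with a number of a shift or a turn outside -1 to 1 is refused whole. A call with a gripper value outside its range is refused whole. The fingers move at their own pace and stop on an object; "force" is the grip in N (left out, the last holds). Time passes only in rows, so rows that do not move let the fingers close. It gives the time, the measured TCP pose, the force, the opening and the grip force at its end, in the units of the state.
- ctrl.get_state(): the state, without advancing time (a new reading comes with each control period).
- ctrl.capture(name): name is "side" or "top"; returns a dict with "color" (384x512x3 uint8, red, green, blue), "range_z" (384x512 float32, m along the optical axis (not along the pixel's ray), 0 where there is no reading), "fov_y" (degrees; the focal length in pixels is half the picture's height over the tangent of half this angle, whatever the lens; pixels are square), "cx", "cy" (the principal point, pixels), "k1" (the pictures are not rectified: a ray, as slopes to the right and down, at radius r is drawn at 1 + k1 r^2 times it, then the intrinsics apply), "extrinsics" (4x4, takes a point from camera to world coordinates). Camera axes: x right, y down, z forward; pixel columns grow to the right and rows downward; lengths in m; the calibration is good to about 2 mm. A picture is of the moment at which its call begins.
- ctrl.hand_in(): hands the job in; it is judged then, once.
The state is a dict: "clock": time; "joint_positions": joint angles; "qd": joint speeds; "joint_efforts": joint torques, N m; "tcp_pos": TCP position; "eef_rot": TCP orientation; "ft_force": force on the tool from outside, world axes, zero at the start; "torque": the same for the moment, N m; "grip_width": opening from 0.0 (shut) to 1.0 (fully open); "grasp_force": force on a finger pad.
Only numpy, scipy, OpenCV 4.12 (cv2) and the standard library are available. Lean on these libraries where they do the work, as an engineer would, in place of code of your own. Each camera call takes 0.05 s, during which the arm holds its last target. There are 200 camera calls.

### The job

Load the shaker tray for the leaching run: put each of the four closed sample vessels (small clear vial, amber vial, white bottle, conical flask) into the spring clamp made for its diameter, set down gently and standing upright right down on the clamp's foot. Do not tip a vessel over, and leave the beaker and the hex key where they are.

Things in the scene. Friction and masses are not known exactly. Their poses are not given: they have to be found in the camera images.
- mini_vial: the smallest vessel: clear vial with tan feed inside and a grey ribbed cap, body 18 mm across, 46 mm tall; cap 18 mm across from 34 to 46 mm. Origin: centre of its underside, z up. About 20 g. The vessels start on the worktop, standing close together.
- vial: amber vial with a smooth black cap and a white label, 27 mm across, 60 mm tall; cap 24 mm across from 46 to 60 mm. Origin: centre of its underside, z up. About 35 g.
- bottle: small white plastic bottle, body 38 mm across, 76 mm tall, sloping shoulder from 46 to 56 mm; white ribbed cap 31 mm across from 58 to 76 mm. Origin: centre of its underside, z up. About 60 g.
- flask: the widest vessel: conical (Erlenmeyer) clear plastic flask with tan feed inside: 52 mm across at the bottom 12 mm, narrowing to a 25 mm neck at 62 mm; black ribbed cap 31 mm across from 72 to 90 mm, the top of the flask. Origin: centre of its underside, z up. About 70 g.
- clamp_18: the smallest of the tray's four spring clamps, for a vessel 18 mm across: steel foot 28 mm across, 3 mm thick (the vessel stands on it, 21 mm above the worktop); four sprung prongs at 45, 135.. degrees from its x axis, 22 mm apart inside, black tips flared to 33 mm at height 20 mm; each yields outward 5 mm at about 0.4 N/mm. Origin: centre of the foot's underside, on the tray, z up; fixed.
- clamp_27: the second smallest of the tray's four spring clamps, for a vessel 27 mm across: steel foot 37 mm across, 3 mm thick (the vessel stands on it, 21 mm above the worktop); four sprung prongs at 45, 135.. degrees from its x axis, 31 mm apart inside, black tips flared to 43 mm at height 25 mm; each yields outward 5 mm at about 0.4 N/mm. Origin: centre of the foot's underside, on the tray, z up; fixed.
- clamp_38: the second largest of the tray's four spring clamps, for a vessel 38 mm across: steel foot 48 mm across, 3 mm thick (the vessel stands on it, 21 mm above the worktop); four sprung prongs at 45, 135.. degrees from its x axis, 42 mm apart inside, black tips flared to 57 mm at height 32 mm; each yields outward 5 mm at about 0.4 N/mm. Origin: centre of the foot's underside, on the tray, z up; fixed.
- clamp_52: the largest of the tray's four spring clamps, for a vessel 52 mm across: steel foot 62 mm across, 3 mm thick (the vessel stands on it, 21 mm above the worktop); four sprung prongs at 45, 135.. degrees from its x axis, 56 mm apart inside, black tips flared to 72 mm at height 34 mm; each yields outward 5 mm at about 0.4 N/mm. Origin: centre of the foot's underside, on the tray, z up; fixed.
- beaker: bystander: empty plastic beaker, 72 mm across, 88 mm tall, behind the vessels. Origin: centre of its underside.
- key: bystander: black hex key, 79 mm long, lying behind the tray (grey 130 x 148 mm plate, top 18 mm above the worktop, a clamp of any size in each corner: axes 66 mm apart along its short side, 80 mm along its long side). A cabinet hangs 0.1 m behind the tray from 0.5 m up: keep the wrist low there. Origin: middle of its underside.
Mind the look-alikes: they are no part of the job. What is shaped like the bottle but yellow is not meant.

How it is judged:
At the end, for the whole second after the job is handed in: Each vessel stands in its own clamp: small clear vial in the smallest, amber vial in the second smallest, bottle in the second largest, flask in the largest; axis within 8 mm of the clamp's axis, underside within 4 mm of the clamp's foot, upright within 0.1 rad, and at rest (horizontal distance between mini_vial and clamp_18 below 0.008 m and z of mini_vial in the frame of clamp_18 between 0 and 0.007 m and angle between each of mini_vial, vial, bottle, flask's own z axis and vertical below 0.1 rad and linear speed of each of mini_vial, vial, bottle, flask below 0.02 m/s and horizontal distance between vial and clamp_27 below 0.008 m and z of vial in the frame of clamp_27 between 0 and 0.007 m and horizontal distance between bottle and clamp_38 below 0.008 m and z of bottle in the frame of clamp_38 between 0 and 0.007 m and horizontal distance between flask and clamp_52 below 0.008 m and z of flask in the frame of clamp_52 between 0 and 0.007 m); the robot touches nothing.
It fails at once if a vessel is tipped over (angle between any of mini_vial, vial, bottle, flask's own z axis and vertical above 0.8 rad).
It fails at once if a vessel is dropped or slammed into its clamp (still faster than 0.5 m/s just above the foot) ((horizontal distance between mini_vial and clamp_18 below 0.02 m and z of mini_vial in the frame of clamp_18 below 0.02 m and linear speed of mini_vial above 0.5 m/s) or (horizontal distance between vial and clamp_27 below 0.02 m and z of vial in the frame of clamp_27 below 0.02 m and linear speed of vial above 0.5 m/s) or (horizontal distance between bottle and clamp_38 below 0.02 m and z of bottle in the frame of clamp_38 below 0.02 m and linear speed of bottle above 0.5 m/s) or (horizontal distance between flask and clamp_52 below 0.02 m and z of flask in the frame of clamp_52 below 0.02 m and linear speed of flask above 0.5 m/s)).
It fails at once if the beaker or the hex key is shifted (distance of any of beaker, key from where it was at the start of the episode above 0.03 m).
It also fails if it takes over 88 s, if anything falls off the work surface, if the arm or the gripper's body presses on something with over 40 N, if the wrist force passes 120 N, or if a joint passes its speed limit or range.

## Working session

There is one attempt and no reset: what is moved stays moved. The work goes in short steps, Python scripts to look and compute and a tool call to move; the robot and the scene stay as the last step left them, time stands still between calls to the robot, and variables do not carry over. Pictures are saved under pics/ and viewed, at most 14 in all, crops included, and the job is handed in when it is done.

Besides the shell and the picture viewer there is one more tool, called after "Emit:" as a command line: name --argument value ..., lists and objects as JSON in quotes. move_arm: Moves the arm, as the interface text tells. Shift numbers are shares of 300 mm and turn numbers shares of pi/2 rad, none past 1 either way. Its arguments: {"type":"object","properties":{"delta_pos":{"type":"array"},"rot":{"type":"array"},"claw":{"type":"array"},"force":{"type":"number"}},"required":["delta_pos","rot","claw"]}

```bash
mkdir -p pics
cat > h.py <<'E'
import numpy as np, cv2, pickle
from cell import ctrl
def snap(n,tag):
    c=ctrl.capture(n); pickle.dump(c,open(f'{tag}.pkl','wb'))
    return c
def cloud(c):
    H,W=c['range_z'].shape; f=H/2/np.tan(np.radians(c['fov_y'])/2)
    K=np.array([[f,0,c['cx']],[0,f,c['cy']],[0,0,1]],float)
    u,v=np.meshgrid(np.arange(W),np.arange(H))
    p=np.stack([u,v],-1).reshape(-1,1,2).astype(float)
    n=cv2.undistortPoints(p,K,np.array([c['k1'],0,0,0,0.])).reshape(H,W,2)
    z=c['range_z'].astype(float); E=np.array(c['extrinsics'])
    P=np.dstack([n*z[...,None],z])@E[:3,:3].T+E[:3,3]
    P[z==0]=np.nan
    return P
E
python3 - <<'E'
from h import *
for n in('side','top'):
    c=snap(n,n+'0'); cv2.imwrite(f'pics/{n}0.png',cv2.resize(c['color'][...,::-1],(800,600)))
    print(n,c['fov_y'],c['cx'],c['cy'],c['k1'],np.round(c['extrinsics'],3).tolist())
s=ctrl.get_state();print(s);print(ctrl.tcp_to_grasp)
E
```

```text
side 45.41542109530133 256.25061020709853 196.35420244627517 -0.019112693714708688 [[0.878, -0.226, 0.422, 0.06], [-0.479, -0.419, 0.771, -0.881], [0.002, -0.879, -0.476, 0.65], [0.0, 0.0, 0.0, 1.0]]
top 42.05289476302068 254.16250922434344 187.11764346018794 -0.12827554877819664 [[0.027, -0.975, 0.22, 0.309], [-1.0, -0.028, 0.002, 0.096], [0.005, -0.22, -0.975, 1.347], [0.0, 0.0, 0.0, 1.0]]
{'clock': 0.1, 'joint_positions': array([ 1.02047255,  0.59198525,  0.04830018,  1.60971712, -0.03329823,
        0.94269611, -0.03370846]), 'qd': array([-9.16254623e-04, -9.68969065e-04, -1.58227177e-03, -4.74458441e-03,
        2.07506068e-03,  1.91506618e-03, -2.04078948e-05]), 'joint_efforts': array([ 3.82730097e-03, -5.49997258e+01,  1.55283362e+00, -1.98824590e+01,
        9.69702814e-03,  3.81643680e-03,  1.25324536e-05]), 'tcp_pos': array([ 0.31947486, -0.64997491,  0.23027687]), 'eef_rot': array([-9.60683973e-04,  9.74018165e-01,  2.26467685e-01, -2.79824663e-04]), 'ft_force': array([-0.00542815, -0.13872759,  0.49728987]), 'torque': array([-0.01353609, -0.00808236, -0.0328617 ]), 'grasp_force': 0.0, 'grip_width': 1.0021289268922162}
0.0187
```

View pics/side0.png

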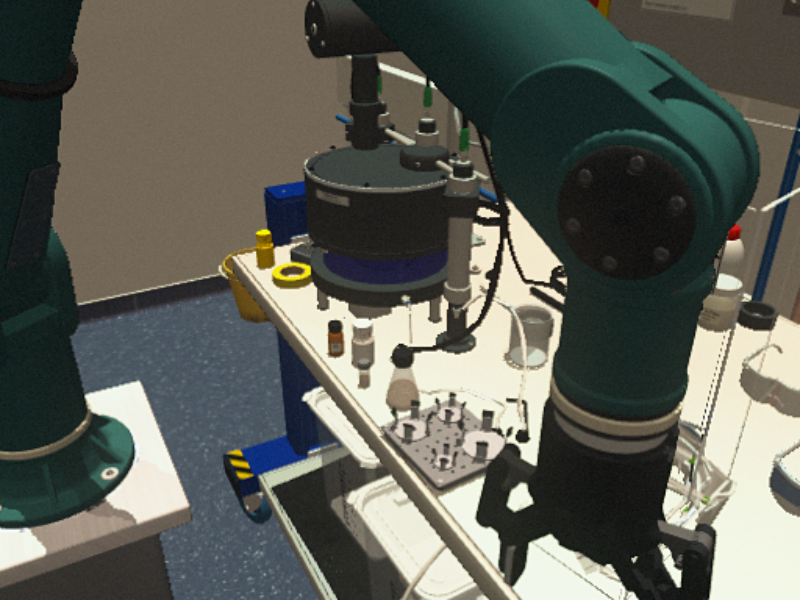

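View pics/top0.png

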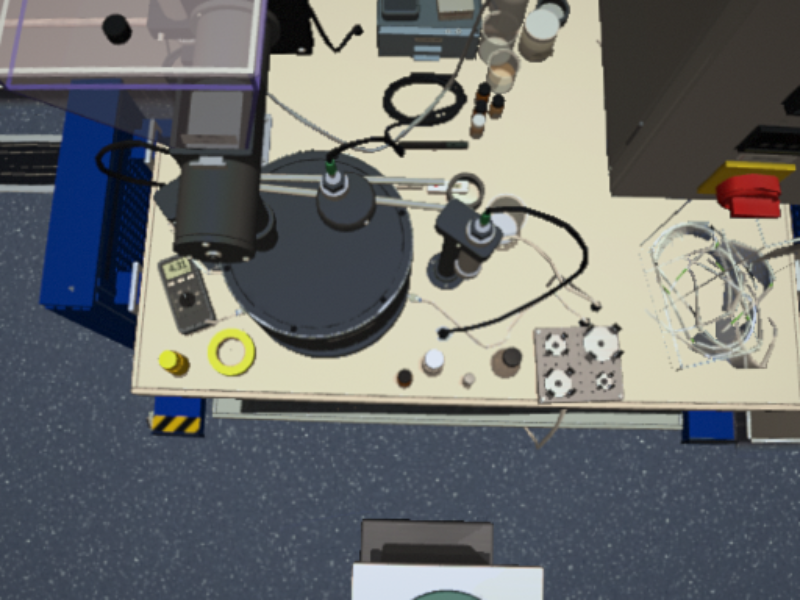

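The side view (800x600) shows the amber vial at (335,338), the white bottle (362,342), the mini vial (364,374), the flask (402,375) and the tray (450,440). The top view shows them at (404,377), (432,360), (468,379) and (509,360). The clamps there are at (555,344), (603,342), (558,382) and (604,381).

Look-alikes in the top view:
- the yellow bottle at (172,360)
- amber and white vials at the back, (480,100) and (478,122)
- big bottles at (500,40)

The four standing at the front by the tray fit the description.

Run:
```python
from h import *
ims=[]
for n,(u0,u1,v0,v1) in dict(top=(245,405,195,262),side=(195,340,195,315)).items():
    c=pickle.load(open(n+'0.pkl','rb'));P=cloud(c);z=P[...,2]
    sub=P[v0:v1,u0:u1]; 
    img=c['color'][v0:v1,u0:u1,::-1]; img=cv2.resize(img,None,fx=5 if n=='top' else 4,fy=5 if n=='top' else 4,interpolation=cv2.INTER_CUBIC)
    cv2.imwrite(f'pics/{n}_crop.png',img)
    m=np.zeros_like(z,np.uint8); m[v0:v1,u0:u1]=(sub[...,2]>0.014)
    k,l,st,ce=cv2.connectedComponentsWithStats(m)
    for i in range(1,k):
        if st[i,4]<8: continue
        q=P[l==i]; h=np.percentile(q[:,2],97); t=q[q[:,2]>h-.008]
        print(n,np.round(ce[i]).tolist(),st[i,4],'h',round(h,3),'top mean',t.mean(0).round(4),'mid',((t.min(0)+t.max(0))/2).round(4),'ext',np.ptp(t,0).round(3),'all',q.min(0).round(3),q.max(0).round(3))
    tb=sub[(np.abs(sub[...,2])<.014)]; print('table z',np.median(tb[:,2]), tb[:,2].std())
```

```text
top [250.0, 202.0] 192 h 0.268 top mean [0.5307 0.1146 0.2665] mid [0.5299 0.1131 0.2664] ext [0.011 0.009 0.011] all [0.523 0.085 0.059] [0.576 0.12  0.272]
top [306.0, 205.0] 260 h 0.103 top mean [ 0.5717 -0.1097  0.1017] mid [ 0.5708 -0.1114  0.1035] ext [0.011 0.023 0.016] all [ 0.535 -0.123  0.014] [0.578 0.038 0.111]
top [382.0, 196.0] 14 h 0.024 top mean [ 0.5935 -0.2533  0.0193] mid [ 0.5927 -0.2545  0.0201] ext [0.008 0.009 0.008] all [ 0.589 -0.26   0.014] [ 0.598 -0.248  0.024]
top [370.0, 232.0] 2547 h 0.048 top mean [ 0.5038 -0.2204  0.0475] mid [ 0.4961 -0.2225  0.0494] ext [0.126 0.132 0.019] all [ 0.425 -0.296  0.014] [ 0.588 -0.142  0.059]
top [324.0, 231.0] 285 h 0.095 top mean [ 0.4929 -0.091   0.0907] mid [ 0.4927 -0.0902  0.0921] ext [0.029 0.031 0.01 ] all [ 0.469 -0.114  0.014] [ 0.515 -0.066  0.097]
top [277.0, 232.0] 187 h 0.079 top mean [0.4862 0.0344 0.0757] mid [0.4857 0.035  0.0763] ext [0.031 0.028 0.011] all [0.468 0.016 0.016] [0.501 0.053 0.082]
top [259.0, 242.0] 93 h 0.064 top mean [0.4582 0.0813 0.0596] mid [0.4589 0.0816 0.0613] ext [0.024 0.021 0
[... 611 characters left out ...]
 216.0] 533 h 0.108 top mean [ 0.6888 -0.0981  0.107 ] mid [ 0.6896 -0.0979  0.1069] ext [0.01  0.039 0.013] all [ 0.639 -0.195  0.014] [ 0.759 -0.052  0.113]
side [214.0, 215.0] 183 h 0.06 top mean [0.4593 0.076  0.0577] mid [0.4599 0.0792 0.0571] ext [0.023 0.024 0.009] all [0.446 0.063 0.015] [0.471 0.091 0.062]
side [232.0, 222.0] 454 h 0.077 top mean [0.4874 0.028  0.0746] mid [0.4889 0.0307 0.074 ] ext [0.03  0.033 0.009] all [ 0.451 -0.04   0.014] [0.506 0.047 0.079]
side [334.0, 270.0] 58 h 0.028 top mean [ 0.6063 -0.2437  0.0239] mid [ 0.6085 -0.2405  0.0252] ext [0.026 0.037 0.01 ] all [ 0.593 -0.264  0.014] [ 0.623 -0.213  0.03 ]
table z -0.0003456118240300343 0.003570406487100692
```

View pics/top_crop.png

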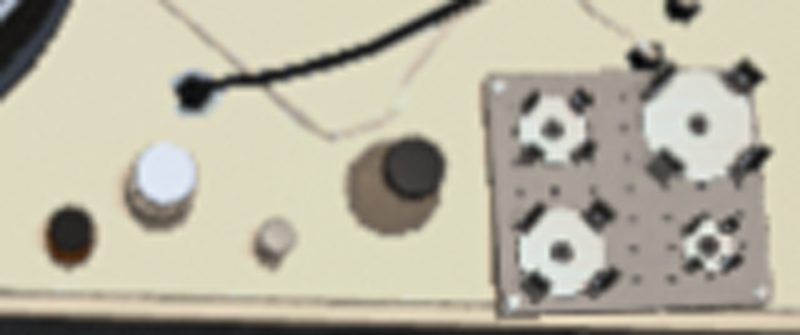

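View pics/side_crop.png

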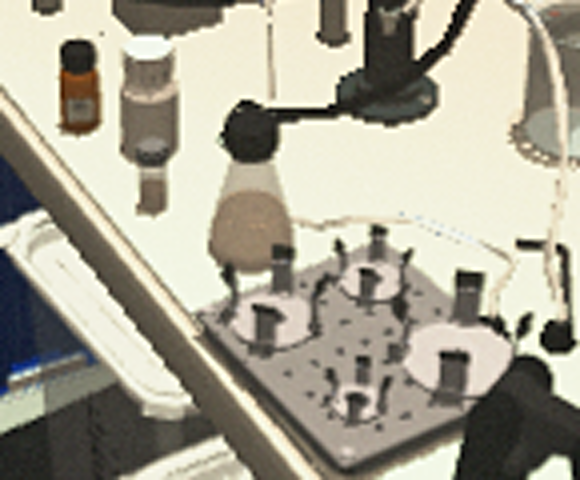

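The crops show the four vessels with nothing alike beside them. The clamp screws sit in crop pixels at (552,130), (698,124), (562,252) and (708,245), for 27, 52, 38 and 18. Next I'll compute the clamp positions and the nearby obstacles.

```bash
cat >> h.py <<'E'
def ray(c,uv,h):
    H=c['range_z'].shape[0]; f=H/2/np.tan(np.radians(c['fov_y'])/2)
    K=np.array([[f,0,c['cx']],[0,f,c['cy']],[0,0,1]],float)
    n=cv2.undistortPoints(np.array(uv,float).reshape(-1,1,2),K,np.array([c['k1'],0,0,0,0.])).reshape(-1,2)
    E=np.array(c['extrinsics']); d=np.c_[n,np.ones(len(n))]@E[:3,:3].T
    return E[:3,3]+d*((np.asarray(h)-E[2,3])/d[:,2])[:,None]
E
python3 - <<'E'
from h import *
T=pickle.load(open('top0.pkl','rb'));S=pickle.load(open('side0.pkl','rb'))
a=np.array([(552,130),(698,124),(562,252),(708,245)])
p=ray(T,(a+.5)/5-.5+[245,195],[.021]*4);print('27,52,38,18 top\n',p.round(4))
b=np.array([(371,284),(459,358),(269,322),(354,402)])
print('side\n',ray(S,(b+.5)/4-.5+[195,195],[.021]*4).round(4))
# rect fit: feet, 80 along y 66 along x
m=p.mean(0);v=np.array([p[1]-p[0],p[3]-p[2]]);print('pitch',np.linalg.norm(v,axis=1),np.linalg.norm(p[0]-p[2]),np.linalg.norm(p[1]-p[3]),'yaw',np.degrees(np.arctan2(v[:,0],-v[:,1])))
# cap-top centres
q=np.array([(71,228),(166,174),(277,236),(414,168)]);print('vial bottle mini flask\n',ray(T,(q+.5)/5-.5+[245,195],[.06,.076,.046,.09]).round(4))
q=np.array([(78,54),(148,47),(152,150),(250,116)]);print(ray(S,(q+.5)/4-.5+[195,195],[.055,.076,.041,.085]).round(4))
for c in(T,S):
    P=cloud(c).reshape(-1,3)
    for y in np.arange(-.12,.15,.02):
        s=P[(abs(P[:,1]-y)<.01)&(P[:,0]>.515)&(P[:,0]<.62)&(P[:,2]>.03)]
        if len(s): i=s[:,0].argmin(); print(round(y,2),'minx',s[i].round(3),'maxz',s[:,2].max().round(3))
E
```

```text
27,52,38,18 top
 [[ 0.5236 -0.1766  0.021 ]
 [ 0.5288 -0.2568  0.021 ]
 [ 0.4577 -0.1811  0.021 ]
 [ 0.4631 -0.2607  0.021 ]]
side
 [[ 0.5223 -0.1829  0.021 ]
 [ 0.5291 -0.2602  0.021 ]
 [ 0.4551 -0.1853  0.021 ]
 [ 0.4615 -0.2636  0.021 ]]
pitch [0.08041817 0.07972192] 0.06607871772142265 0.06583428717752964 yaw [3.7233837  3.89945169]
vial bottle mini flask
 [[ 0.4595  0.0822  0.06  ]
 [ 0.4867  0.0344  0.076 ]
 [ 0.4598 -0.0257  0.046 ]
 [ 0.4911 -0.0912  0.09  ]]
[[ 0.4603  0.0786  0.055 ]
 [ 0.4887  0.0319  0.076 ]
 [ 0.4615 -0.0276  0.041 ]
 [ 0.4987 -0.0837  0.085 ]]
-0.12 minx [ 0.57  -0.114  0.102] maxz 0.42
-0.1 minx [ 0.56  -0.091  0.085] maxz 0.437
-0.08 minx [ 0.553 -0.075  0.066] maxz 0.447
-0.06 minx [ 0.547 -0.053  0.052] maxz 0.452
-0.04 minx [ 0.542 -0.033  0.044] maxz 0.452
-0.02 minx [ 0.54  -0.023  0.042] maxz 0.441
0.0 minx [0.537 0.001 0.034] maxz 0.317
0.02 minx [0.54  0.011 0.034] maxz 0.276
0.04 minx [0.574 0.032 0.064] maxz 0.079
0.06 minx [0.58  0.064 0.08 ] maxz 0.085
0.08 minx [0.564 0.09  0.078] maxz 0.275
0.1 minx [0.533 0.11  0.086] maxz 0.275
0.12 minx [0.515 0.127 0.199] maxz 0.281
0.14 minx [0.515 0.148 0.27 ] maxz 0.271
-0.12 minx [ 0.569 -0.111  0.092] maxz 0.124
-0.1 minx [ 0.559 -0.091  0.073] maxz 0.098
-0.08 minx [ 0.552 -0.076  0.064] maxz 0.081
-0.06 minx [ 0.549 -0.053  0.052] maxz 0.064
-0.04 minx [ 0.545 -0.041  0.047] maxz 0.295
-0.02 minx [ 0.545 -0.025  0.044] maxz 0.33
0.0 minx [0.538 0.005 0.033] maxz 0.292
0.02 minx [0.565 0.011 0.052] maxz 0.07
0.04 minx [0.577 0.032 0.065] maxz 0.078
0.06 minx [0.583 0.054 0.077] maxz 0.262
0.08 minx [0.553 0.09  0.265] maxz 0.273
0.1 minx [0.527 0.109 0.081] maxz 0.273
0.12 minx [0.515 0.129 0.225] maxz 0.278
0.14 minx [0.515 0.132 0.185] maxz 0.272
```

Emit:
move_arm --delta_pos '[[0,0,0],[0,0,0],[0,0,0],[0,0,0]]' --rot '[[0,0,-0.0886],[0,0,-0.0886],[0,0,-0.0886],[0,0,-0.0886]]' --claw '[[0.2],[0.2],[0.2],[0.2]]' --force 20

```text
schema error: expected a number
```

```bash
cat > st.py <<'E'
from h import *
from scipy.spatial.transform import Rotation as R
s=ctrl.get_state();q=s['eef_rot'];M=R.from_quat([*q[1:],q[0]]).as_matrix()
print('t',round(s['clock'],2),'tcp',s['tcp_pos'].round(4),'tool x',M[:,0].round(3),'y',M[:,1].round(3),'z',M[:,2].round(3),'w',round(s['grip_width'],3),'gf',round(s['grasp_force'],1),'F',s['ft_force'].round(1),'j',s['joint_positions'].round(2))
E
python3 st.py
python3 - <<'E'
from h import *
P=cloud(pickle.load(open('top0.pkl','rb'))).reshape(-1,3)
for y in np.arange(-.5,.06,.04):
    s=P[(abs(P[:,1]-y)<.02)&(P[:,0]>.4)&(P[:,0]<.68)&(P[:,2]>.12)]
    if len(s): print(round(y,2),s[s[:,0].argmin()].round(3),s[s[:,2].argmax()].round(3))
E
```

```text
t 0.1 tcp [ 0.3195 -0.65    0.2303] tool x [ 0.897  0.441 -0.   ] y [ 0.441 -0.897 -0.002] z [-0.001  0.002 -1.   ] w 1.002 gf 0.0 F [-0.  -0.1  0.5] j [ 1.02  0.59  0.05  1.61 -0.03  0.94 -0.03]
-0.5 [ 0.532 -0.482  0.122] [ 0.626 -0.508  0.246]
-0.46 [ 0.511 -0.465  0.121] [ 0.606 -0.44   0.378]
-0.42 [ 0.535 -0.435  0.125] [ 0.601 -0.412  0.427]
-0.38 [ 0.589 -0.364  0.133] [ 0.613 -0.36   0.532]
-0.34 [ 0.612 -0.341  0.528] [ 0.614 -0.32   0.609]
-0.3 [ 0.57  -0.294  0.603] [ 0.611 -0.281  0.686]
-0.26 [ 0.569 -0.246  0.595] [ 0.612 -0.249  0.748]
-0.22 [ 0.586 -0.238  0.605] [ 0.613 -0.2    0.844]
-0.18 [ 0.59  -0.16   0.201] [ 0.613 -0.161  0.915]
-0.14 [ 0.579 -0.131  0.125] [ 0.613 -0.157  0.914]
-0.1 [ 0.608 -0.117  0.411] [ 0.617 -0.081  0.443]
-0.06 [ 0.613 -0.074  0.441] [ 0.622 -0.049  0.453]
-0.02 [ 0.601 -0.021  0.273] [ 0.622 -0.039  0.452]
0.02 [0.615 0.001 0.293] [0.633 0.001 0.317]
0.06 [0.591 0.08  0.19 ] [0.678 0.062 0.296]
```

Emit:
move_arm --delta_pos '[[0,0,0],[0,0,0],[0,0,0],[0,0,0]]' --rot '[[0,0,-0.0886],[0,0,-0.0886],[0,0,-0.0886],[0,0,-0.0886]]' --claw '[0.2,0.2,0.2,0.2]' --force 20

```text
clock: 0.5
tcp_pos: [0.3195, -0.6502, 0.2306]
eef_rot: [-0.001, 0.873, 0.488, -0.0]
ft_force: [-0.0, -0.3, -1.3]
grip_width: 0.602
grasp_force: 0.0
```

```bash
python3 st.py
```

```text
t 0.5 tcp [ 0.3195 -0.6502  0.2306] tool x [0.524 0.852 0.001] y [ 0.852 -0.524 -0.001] z [-0.001  0.001 -1.   ] w 0.602 gf 0.0 F [-0.  -0.3 -1.3] j [ 1.12  0.59 -0.1   1.6   0.07  0.95  0.44]
```

Emit:
move_arm --delta_pos '[[0,0,0],[0,0,0],[0,0,0],[0,0,0]]' --rot '[[0,0,-0.0886],[0,0,-0.0886],[0,0,-0.0886],[0,0,-0.0853]]' --claw '[0.2,0.2,0.2,0.2]'

```text
clock: 0.9
tcp_pos: [0.3194, -0.6503, 0.2306]
eef_rot: [-0.001, 0.707, 0.707, 0.0]
ft_force: [0.0, 0.6, 0.7]
grip_width: 0.597
grasp_force: 0.0
```

Emit:
move_arm --delta_pos '[[0.15,0,0],[0.15,0,0],[0.15,0,0],[0.15,0,0],[0.15,0,0]]' --rot '[[0,0,0],[0,0,0],[0,0,0],[0,0,0],[0,0,0]]' --claw '[0.2,0.2,0.2,0.2,0.2]'

```text
clock: 1.4
tcp_pos: [0.3206, -0.4236, 0.231]
eef_rot: [-0.0, 0.709, 0.705, 0.0]
ft_force: [0.1, -0.0, 0.9]
grip_width: 0.599
grasp_force: 0.0
```

Emit:
move_arm --delta_pos '[[0.15,0.05,0],[0.15,0.08,0],[0.15,0.08,0],[0.15,0.08,0],[0.15,0.08,0]]' --rot '[[0,0,0],[0,0,0],[0,0,0],[0,0,0],[0,0,0]]' --claw '[0.2,0.2,0.2,0.2,0.2]'

```text
clock: 1.9
tcp_pos: [0.4318, -0.2031, 0.2313]
eef_rot: [0.0, 0.709, 0.705, -0.0]
ft_force: [1.0, -0.3, 0.1]
grip_width: 0.597
grasp_force: 0.0
```

```bash
python3 st.py
```

```text
t 1.9 tcp [ 0.4318 -0.2031  0.2313] tool x [ 0.006  1.    -0.   ] y [ 1.    -0.006 -0.   ] z [-0. -0. -1.] w 0.597 gf 0.0 F [ 1.  -0.3  0.1] j [ 0.64  0.3  -0.37  2.14  0.16  0.73  0.16]
```

Emit:
move_arm --delta_pos '[[0.15,0.03,0],[0.15,0.03,0],[0.15,0.03,0],[0.138,0.006,0],[0,0,0.15]]' --rot '[[0,0,0],[0,0,0],[0,0,0],[0,0,0],[0,0,0]]' --claw '[0.2,0.2,0.2,0.2,0.2]'

```text
clock: 2.4
tcp_pos: [0.4673, -0.0217, 0.1904]
eef_rot: [0.004, 0.706, 0.708, 0.006]
ft_force: [0.7, -1.0, -0.6]
grip_width: 0.599
grasp_force: 0.0
```

Emit:
move_arm --delta_pos '[[0,0,0.15],[0,0,0.1],[0,0,0.06],[0,0,0]]' --rot '[[0,0,0],[0,0,0],[0,0,0],[0,0,0]]' --claw '[0.2,0.2,0.2,0.2]'

```text
clock: 2.8
tcp_pos: [0.4593, -0.0285, 0.091]
eef_rot: [-0.002, 0.709, 0.705, -0.002]
ft_force: [0.3, 0.7, 0.4]
grip_width: 0.6
grasp_force: 0.0
```

```bash
python3 st.py
python3 - <<'E'
from h import *
c=snap('side','s1');cv2.imwrite('pics/s1.png',cv2.resize(c['color'][150:310,170:350,::-1],None,fx=3.5,fy=3.5))
c=snap('top','t1');P=cloud(c)
E
```

```text
t 2.8 tcp [ 0.4593 -0.0285  0.091 ] tool x [ 0.005  1.    -0.   ] y [ 1.    -0.005 -0.006] z [-0.006 -0.    -1.   ] w 0.6 gf 0.0 F [0.3 0.7 0.4] j [ 0.18  0.52 -0.28  2.28  0.38  0.38 -0.43]
```

View pics/s1.png

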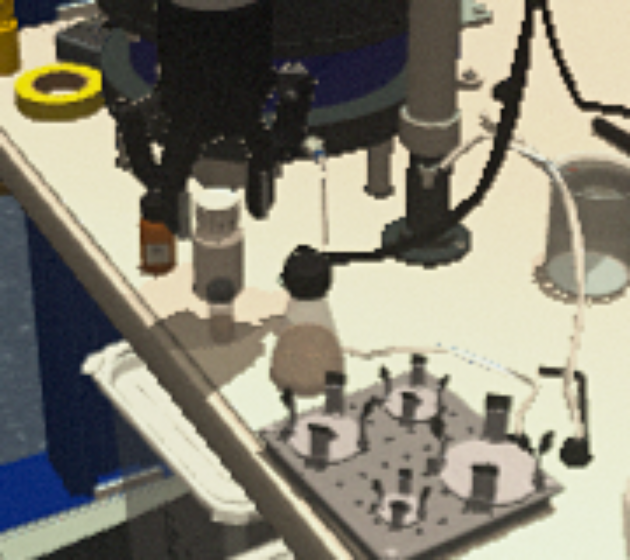

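The gripper hangs above the mini vial: finger tips at about (155,195) and (262,210), mini cap at (222,285). I'll check the finger points numerically.

Run:
```python
from h import *
for n in('s1','t1'):
    P=cloud(pickle.load(open(n+'.pkl','rb'))).reshape(-1,3)
    s=P[(P[:,2]>.098)&(P[:,2]<.125)&(abs(P[:,1]+.03)<.05)&(abs(P[:,0]-.46)<.06)]
    for a in(s[s[:,0]<.46],s[s[:,0]>.46]): print(n,len(a),a.min(0).round(3) if len(a) else'',a.max(0).round(3) if len(a) else '')
    s=P[(P[:,2]>.04)&(P[:,2]<.056)&(abs(P[:,1]+.03)<.02)&(abs(P[:,0]-.46)<.02)]
    print('mini',len(s),s.mean(0) if len(s) else '')
```

```text
s1 81 [ 0.42  -0.045  0.098] [ 0.436 -0.023  0.125]
s1 85 [ 0.484 -0.045  0.099] [ 0.501 -0.018  0.125]
mini 34 [ 0.45953969 -0.03185151  0.04491451]
t1 5 [ 0.422 -0.022  0.109] [ 0.434 -0.017  0.121]
t1 0  
mini 0
```

Emit:
move_arm --delta_pos '[[0.008,0.004,0.1],[0,0,0.08],[0,0,0.043],[0,0,0],[0,0,0]]' --rot '[[0,0,0],[0,0,0],[0,0,0],[0,0,0],[0,0,0]]' --claw '[0.2,0.2,0.2,0.2,0.2]'

```text
clock: 3.4
tcp_pos: [0.4634, -0.0262, 0.0274]
eef_rot: [0.001, 0.709, 0.705, 0.001]
ft_force: [0.3, -0.0, -0.1]
grip_width: 0.605
grasp_force: 0.0
```

Emit:
move_arm --delta_pos '[[0,0,0],[0,0,0],[0,0,0],[0,0,0],[0,0,0]]' --rot '[[0,0,0],[0,0,0],[0,0,0],[0,0,0],[0,0,0]]' --claw '[-0.3,-0.5,-0.7,-0.9,-1]' --force 20

```text
clock: 3.9
tcp_pos: [0.4631, -0.0263, 0.0273]
eef_rot: [0.001, 0.709, 0.705, 0.001]
ft_force: [-0.3, -0.6, 7.2]
grip_width: 0.197
grasp_force: 20.2
```

```bash
python3 st.py
```

```text
t 3.9 tcp [ 0.4631 -0.0263  0.0273] tool x [ 0.006  1.    -0.   ] y [ 1.    -0.006  0.002] z [ 0.002 -0.    -1.   ] w 0.197 gf 20.2 F [-0.3 -0.6  7.2] j [ 0.08  0.65 -0.16  2.31  0.47  0.22 -0.51]
```

Emit:
move_arm --delta_pos '[[0,0,-0.03],[0,0,-0.08],[0,0,-0.12],[0,0,-0.14],[-0.1,0,0]]' --rot '[[0,0,0],[0,0,0],[0,0,0],[0,0,0],[0,0,0]]' --claw '[-1,-1,-1,-1,-1]'

```text
clock: 4.4
tcp_pos: [0.4663, -0.0526, 0.1426]
eef_rot: [0.003, 0.707, 0.708, 0.005]
ft_force: [1.3, -0.9, -1.2]
grip_width: 0.201
grasp_force: 19.7
```

Emit:
move_arm --delta_pos '[[-0.15,0,0],[-0.15,0,0],[-0.15,0,0],[-0.15,0,0],[-0.08,0,0]]' --rot '[[0,0,0],[0,0,0],[0,0,0],[0,0,0],[0,0,0]]' --claw '[-1,-1,-1,-1,-1]'

```text
clock: 4.9
tcp_pos: [0.46, -0.2651, 0.1379]
eef_rot: [0.001, 0.711, 0.703, -0.001]
ft_force: [-0.4, -0.2, -0.9]
grip_width: 0.198
grasp_force: 19.7
```

Emit:
move_arm --delta_pos '[[0,0,0],[0,0,0]]' --rot '[[0,0,0],[0,0,0]]' --claw '[-1,-1]'

```text
clock: 5.1
tcp_pos: [0.4606, -0.2604, 0.1376]
eef_rot: [-0.0, 0.71, 0.704, 0.0]
ft_force: [0.3, 0.0, -0.0]
grip_width: 0.196
grasp_force: 19.7
```

```bash
python3 st.py
python3 - <<'E'
from h import *
c=snap('side','s2');cv2.imwrite('pics/s2.png',cv2.resize(c['color'][180:320,190:350,::-1],None,fx=4,fy=4))
P=cloud(c).reshape(-1,3)
t=ctrl.get_state()['tcp_pos']
s=P[(P[:,2]>t[2]-.024)&(P[:,2]<t[2]-.002)&(np.hypot(*(P[:,:2]-t[:2]).T)<.02)]
print(len(s),s.min(0).round(3),s.max(0).round(3),s.mean(0).round(4))
E
```

```text
t 5.1 tcp [ 0.4606 -0.2604  0.1376] tool x [0.007 1.    0.   ] y [ 1.    -0.007 -0.   ] z [-0.  0. -1.] w 0.196 gf 19.7 F [ 0.3  0.  -0. ] j [ 0.72  0.51 -0.39  2.11  0.34  0.58  0.08]
82 [ 0.452 -0.273  0.114] [ 0.469 -0.259  0.135] [ 0.4579 -0.2683  0.1247]
```

View pics/s2.png

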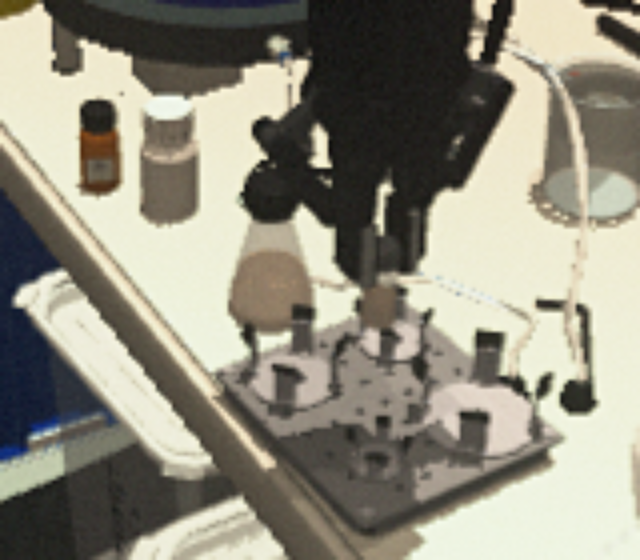

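The mini vial hangs upright at (380,300), straight above clamp_18 at (380,455), and the clouds agree to within about 1 mm. Lowering it.

Emit:
move_arm --delta_pos '[[0,0.002,0.08],[0,0,0.08],[0,0,0.04],[0,0,0.03],[0,0,0.03]]' --rot '[[0,0,0],[0,0,0],[0,0,0],[0,0,0],[0,0,0]]' --claw '[-1,-1,-1,-1,-1]'

```text
clock: 5.65
tcp_pos: [0.4623, -0.2594, 0.0593]
eef_rot: [0.0, 0.709, 0.706, 0.0]
ft_force: [-0.6, -0.3, 0.2]
grip_width: 0.199
grasp_force: 19.7
```

Emit:
move_arm --delta_pos '[[0,0,0.02],[0,0,0.01],[0,0,0.006],[0,0,0]]' --rot '[[0,0,0],[0,0,0],[0,0,0],[0,0,0]]' --claw '[-1,-1,-1,-1]'

```text
clock: 6.05
tcp_pos: [0.4619, -0.2603, 0.0487]
eef_rot: [0.0, 0.709, 0.705, 0.0]
ft_force: [0.3, -0.2, 0.1]
grip_width: 0.195
grasp_force: 19.7
```

```bash
python3 st.py
```

```text
t 6.05 tcp [ 0.4619 -0.2603  0.0487] tool x [ 0.006  1.    -0.   ] y [ 1.    -0.006  0.   ] z [ 0. -0. -1.] w 0.195 gf 19.7 F [ 0.3 -0.2  0.1] j [ 0.63  0.65 -0.27  2.15  0.45  0.39 -0.01]
```

Emit:
move_arm --delta_pos '[[0,0,0.003],[0,0,0.003],[0,0,0]]' --rot '[[0,0,0],[0,0,0],[0,0,0]]' --claw '[-1,-1,-1]'

```text
clock: 6.35
tcp_pos: [0.4621, -0.2606, 0.0482]
eef_rot: [0.001, 0.709, 0.705, -0.0]
ft_force: [-1.7, 0.3, 10.6]
grip_width: 0.197
grasp_force: 20.7
```

Contact at seat height. Releasing and going on to the amber vial.

Emit:
move_arm --delta_pos '[[0,0,0],[0,0,0],[0,0,0],[0,0,-0.03],[0,0,-0.08]]' --rot '[[0,0,0],[0,0,0],[0,0,0],[0,0,0],[0,0,0]]' --claw '[-0.4,-0.2,-0.1,-0.1,-0.1]'

```text
clock: 6.85
tcp_pos: [0.4604, -0.2595, 0.0789]
eef_rot: [-0.002, 0.709, 0.705, -0.001]
ft_force: [0.2, -0.6, 0.9]
grip_width: 0.449
grasp_force: 0.0
```

Emit:
move_arm --delta_pos '[[0,0,-0.12],[0,0,-0.1],[0.1,0,0],[0.15,0,0],[0.15,0,0]]' --rot '[[0,0,0],[0,0,0],[0,0,0],[0,0,0],[0,0,0]]' --claw '[0.1,0.2,0.2,0.2,0.2]'

```text
clock: 7.35
tcp_pos: [0.4626, -0.1398, 0.1467]
eef_rot: [0.001, 0.71, 0.704, 0.0]
ft_force: [0.4, -0.5, 0.6]
grip_width: 0.598
grasp_force: 0.0
```

Emit:
move_arm --delta_pos '[[0.15,0,0],[0.15,0,0],[0.15,0,0],[0.15,0,0],[0.12,0,0]]' --rot '[[0,0,0],[0,0,0],[0,0,0],[0,0,0],[0,0,0]]' --claw '[0.2,0.2,0.2,0.2,0.2]'

```text
clock: 7.85
tcp_pos: [0.4636, 0.0787, 0.1465]
eef_rot: [0.0, 0.708, 0.706, 0.001]
ft_force: [1.0, 0.7, 0.2]
grip_width: 0.602
grasp_force: 0.0
```

Emit:
move_arm --delta_pos '[[0,0,0],[0,0,0]]' --rot '[[0,0,0],[0,0,0]]' --claw '[0.2,0.2]'

```text
clock: 8.05
tcp_pos: [0.4635, 0.0766, 0.1462]
eef_rot: [0.0, 0.708, 0.706, -0.0]
ft_force: [-1.4, -0.1, -0.4]
grip_width: 0.6
grasp_force: 0.0
```

```bash
python3 st.py;  python3 - <<'E'
from h import *
c=snap('side','s3');cv2.imwrite('pics/s3.png',cv2.resize(c['color'][150:320,170:350,::-1],None,fx=3.5,fy=3.5))
E
```

```text
t 8.05 tcp [0.4635 0.0766 0.1462] tool x [ 0.003  1.    -0.   ] y [ 1.    -0.003  0.   ] z [ 0. -0. -1.] w 0.6 gf 0.0 F [-1.4 -0.1 -0.4] j [ 0.04  0.44 -0.39  2.23  0.33  0.53 -0.6 ]
```

View pics/s3.png

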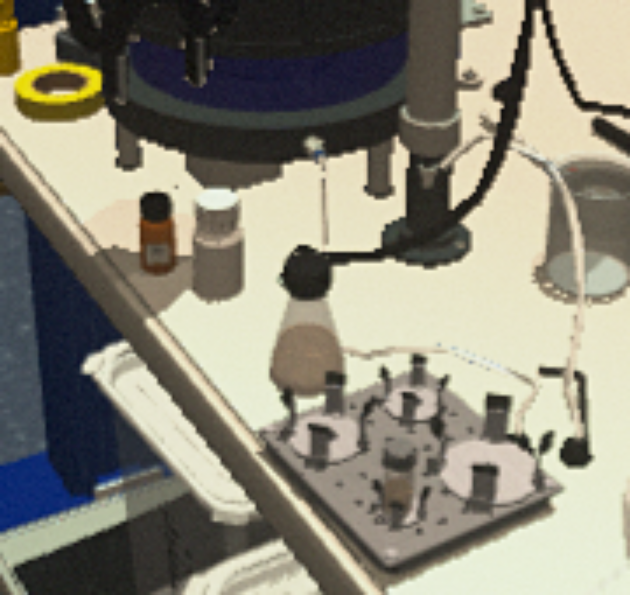

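The mini vial stands upright in clamp_18 at (398,480); the amber vial at (157,232) is untouched. Descending on it.

Emit:
move_arm --delta_pos '[[0.016,-0.011,0.1],[0,0,0.12],[0,0,0.1],[0,0,0.054],[0,0,0]]' --rot '[[0,0,0],[0,0,0],[0,0,0],[0,0,0],[0,0,0]]' --claw '[0.2,0.2,0.2,0.2,0.2]'

```text
clock: 8.6
tcp_pos: [0.459, 0.0782, 0.0318]
eef_rot: [-0.001, 0.71, 0.704, -0.003]
ft_force: [0.5, -1.1, 0.5]
grip_width: 0.6
grasp_force: 0.0
```

Emit:
move_arm --delta_pos '[[0,0,0],[0,0,0],[0,0,0],[0,0,0],[0,0,0]]' --rot '[[0,0,0],[0,0,0],[0,0,0],[0,0,0],[0,0,0]]' --claw '[0,-0.3,-0.6,-0.9,-1]' --force 20

```text
clock: 9.1
tcp_pos: [0.4611, 0.0804, 0.0346]
eef_rot: [0.001, 0.709, 0.705, 0.001]
ft_force: [-1.0, 0.0, 7.1]
grip_width: 0.298
grasp_force: 20.0
```

```bash
python3 st.py
```

```text
t 9.1 tcp [0.4611 0.0804 0.0346] tool x [0.006 1.    0.   ] y [ 1.    -0.006  0.002] z [ 0.002  0.    -1.   ] w 0.298 gf 20.0 F [-1.   0.   7.1] j [-0.12  0.64 -0.2   2.29  0.49  0.25 -0.77]
```

Emit:
move_arm --delta_pos '[[0,0,-0.03],[0,0,-0.08],[0,0,-0.14],[0,0,-0.14],[-0.1,0,0]]' --rot '[[0,0,0],[0,0,0],[0,0,0],[0,0,0],[0,0,0]]' --claw '[-1,-1,-1,-1,-1]'

```text
clock: 9.6
tcp_pos: [0.4646, 0.0555, 0.1561]
eef_rot: [0.003, 0.707, 0.708, 0.006]
ft_force: [1.6, 0.9, -1.0]
grip_width: 0.296
grasp_force: 19.8
```

Emit:
move_arm --delta_pos '[[-0.15,0,0],[-0.15,0,0],[-0.15,0,0],[-0.15,0.05,0],[-0.15,0.08,0]]' --rot '[[0,0,0],[0,0,0],[0,0,0],[0,0,0],[0,0,0]]' --claw '[-1,-1,-1,-1,-1]'

```text
clock: 10.1
tcp_pos: [0.4954, -0.1756, 0.1511]
eef_rot: [-0.001, 0.709, 0.705, -0.001]
ft_force: [1.5, 0.3, -0.3]
grip_width: 0.296
grasp_force: 19.8
```

Emit:
move_arm --delta_pos '[[-0.015,0.07,0],[0,0,0],[0,0,0]]' --rot '[[0,0,0],[0,0,0],[0,0,0]]' --claw '[-1,-1,-1]'

```text
clock: 10.4
tcp_pos: [0.5179, -0.1778, 0.1508]
eef_rot: [-0.001, 0.709, 0.705, -0.0]
ft_force: [-0.0, 0.3, -0.9]
grip_width: 0.294
grasp_force: 19.8
```

```bash
python3 st.py
python3 - <<'E'
from h import *
c=snap('side','s4')
P=cloud(c).reshape(-1,3)
t=ctrl.get_state()['tcp_pos']
s=P[(P[:,2]>t[2]-.03)&(P[:,2]<t[2]-.004)&(np.hypot(*(P[:,:2]-t[:2]).T)<.025)]
v=np.array([.53,.85])*.7*.0135
print(len(s),s.min(0).round(3),s.max(0).round(3),'axis~',(s.mean(0)[:2]+v).round(4),'clamp side .5223 -.1829')
E
```

```text
t 10.4 tcp [ 0.5179 -0.1778  0.1508] tool x [0.005 1.    0.001] y [ 1.    -0.005 -0.001] z [-0.001  0.001 -1.   ] w 0.294 gf 19.8 F [-0.   0.3 -0.9] j [ 0.56  0.51 -0.42  2.06  0.34  0.64 -0.09]
129 [ 0.503 -0.195  0.121] [ 0.53  -0.171  0.146] axis~ [ 0.5168 -0.1794] clamp side .5223 -.1829
```

Emit:
move_arm --delta_pos '[[-0.009,0.016,0.08],[0,0,0.08],[0,0,0.05],[0,0,0.03],[0,0,0.03]]' --rot '[[0,0,0],[0,0,0],[0,0,0],[0,0,0],[0,0,0]]' --claw '[-1,-1,-1,-1,-1]'

```text
clock: 10.95
tcp_pos: [0.5226, -0.18, 0.0694]
eef_rot: [-0.0, 0.709, 0.706, -0.0]
ft_force: [-0.1, -0.6, -0.4]
grip_width: 0.292
grasp_force: 19.8
```

Emit:
move_arm --delta_pos '[[0,0,0.025],[0,0,0.012],[0,0,0.006],[0,0,0.003],[0,0,0]]' --rot '[[0,0,0],[0,0,0],[0,0,0],[0,0,0],[0,0,0]]' --claw '[-1,-1,-1,-1,-1]'

```text
clock: 11.45
tcp_pos: [0.5235, -0.1812, 0.056]
eef_rot: [0.0, 0.709, 0.705, 0.0]
ft_force: [-0.1, -0.0, -1.0]
grip_width: 0.292
grasp_force: 19.8
```

```bash
python3 st.py
```

```text
t 11.45 tcp [ 0.5235 -0.1812  0.056 ] tool x [ 0.006  1.    -0.   ] y [ 1.    -0.006  0.001] z [ 0.001 -0.    -1.   ] w 0.292 gf 19.8 F [-0.1 -0.  -1. ] j [ 0.48  0.66 -0.31  2.1   0.45  0.45 -0.19]
```

Emit:
move_arm --delta_pos '[[0,0,0.003],[0,0,0.003],[0,0,0]]' --rot '[[0,0,0],[0,0,0],[0,0,0]]' --claw '[-1,-1,-1]'

```text
clock: 11.75
tcp_pos: [0.5236, -0.1814, 0.0555]
eef_rot: [0.001, 0.709, 0.705, -0.0]
ft_force: [-2.7, -0.2, 11.1]
grip_width: 0.291
grasp_force: 20.9
```

Seated with contact at the foot height. Releasing and heading to the bottle.

Emit:
move_arm --delta_pos '[[0,0,0],[0,0,0],[0,0,0],[0,0,-0.03],[0,0,-0.08]]' --rot '[[0,0,0],[0,0,0],[0,0,0],[0,0,0],[0,0,0]]' --claw '[-0.2,0,0.1,0.1,0.1]'

```text
clock: 12.25
tcp_pos: [0.5216, -0.1806, 0.086]
eef_rot: [-0.002, 0.709, 0.705, -0.001]
ft_force: [0.5, -0.9, -0.4]
grip_width: 0.55
grasp_force: 0.0
```

Emit:
move_arm --delta_pos '[[0,0,-0.12],[0,0,-0.1],[0.05,-0.06,0],[0.15,-0.06,0],[0.15,0,0]]' --rot '[[0,0,0],[0,0,0],[0,0,0],[0,0,0],[0,0,0]]' --claw '[0.1,0.2,0.2,0.2,0.2]'

```text
clock: 12.75
tcp_pos: [0.4847, -0.0765, 0.1534]
eef_rot: [-0.0, 0.711, 0.703, -0.001]
ft_force: [1.2, 0.5, -0.7]
grip_width: 0.603
grasp_force: 0.0
```

Emit:
move_arm --delta_pos '[[0.15,0,0],[0.15,0,0],[0.07,0,0],[0,0,0],[0,0,0]]' --rot '[[0,0,0],[0,0,0],[0,0,0],[0,0,0],[0,0,0]]' --claw '[0.2,0.2,0.2,0.2,0.2]'

```text
clock: 13.25
tcp_pos: [0.4884, 0.0351, 0.1533]
eef_rot: [0.0, 0.709, 0.705, -0.0]
ft_force: [-0.1, -0.4, -0.5]
grip_width: 0.601
grasp_force: 0.0
```

```bash
python3 st.py;  python3 - <<'E'
from h import *
c=snap('side','s5');cv2.imwrite('pics/s5.png',cv2.resize(c['color'][150:320,170:350,::-1],None,fx=3.5,fy=3.5))
E
```

```text
t 13.25 tcp [0.4884 0.0351 0.1533] tool x [ 0.005  1.    -0.001] y [ 1.    -0.005 -0.   ] z [-0.    -0.001 -1.   ] w 0.601 gf 0.0 F [-0.1 -0.4 -0.5] j [ 0.16  0.45 -0.43  2.18  0.34  0.57 -0.52]
```

View pics/s5.png

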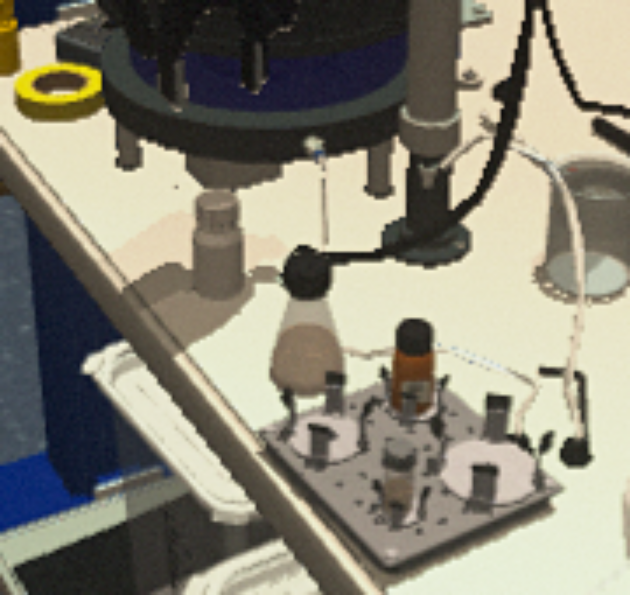

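The amber vial stands upright in clamp_27 at (412,370), and the bottle at (218,245) is below the gripper. Descending on its cap.

Emit:
move_arm --delta_pos '[[-0.002,-0.004,0.1],[0,0,0.12],[0,0,0.08],[0,0,0.037],[0,0,0]]' --rot '[[0,0,0],[0,0,0],[0,0,0],[0,0,0],[0,0,0]]' --claw '[0.2,0.2,0.2,0.2,0.2]'

```text
clock: 13.8
tcp_pos: [0.4865, 0.0331, 0.0508]
eef_rot: [-0.001, 0.71, 0.704, -0.001]
ft_force: [-0.1, 0.3, 0.2]
grip_width: 0.597
grasp_force: 0.0
```

Emit:
move_arm --delta_pos '[[0,0,0],[0,0,0],[0,0,0],[0,0,0],[0,0,0]]' --rot '[[0,0,0],[0,0,0],[0,0,0],[0,0,0],[0,0,0]]' --claw '[0,-0.2,-0.4,-0.7,-1]' --force 25

```text
clock: 14.3
tcp_pos: [0.4882, 0.0344, 0.0531]
eef_rot: [0.001, 0.709, 0.705, 0.001]
ft_force: [-0.9, -0.5, 7.0]
grip_width: 0.353
grasp_force: 24.8
```

```bash
python3 st.py
```

```text
t 14.3 tcp [0.4882 0.0344 0.0531] tool x [ 0.006  1.    -0.   ] y [ 1.    -0.006  0.002] z [ 0.002 -0.    -1.   ] w 0.353 gf 24.8 F [-0.9 -0.5  7. ] j [ 0.04  0.62 -0.27  2.24  0.49  0.34 -0.65]
```

Emit:
move_arm --delta_pos '[[0,0,-0.03],[0,0,-0.08],[0,0,-0.14],[0,0,-0.13],[-0.05,-0.03,0]]' --rot '[[0,0,0],[0,0,0],[0,0,0],[0,0,0],[0,0,0]]' --claw '[-1,-1,-1,-1,-1]'

```text
clock: 14.8
tcp_pos: [0.4832, 0.0225, 0.1713]
eef_rot: [0.004, 0.708, 0.706, 0.006]
ft_force: [-0.2, 0.6, -1.7]
grip_width: 0.353
grasp_force: 25.1
```

Emit:
move_arm --delta_pos '[[-0.15,-0.04,0],[-0.15,-0.034,0],[-0.15,0,0],[-0.15,0,0],[-0.07,0,0]]' --rot '[[0,0,0],[0,0,0],[0,0,0],[0,0,0],[0,0,0]]' --claw '[-1,-1,-1,-1,-1]'

```text
clock: 15.3
tcp_pos: [0.4537, -0.186, 0.1664]
eef_rot: [0.001, 0.711, 0.703, -0.001]
ft_force: [0.1, 0.1, 0.1]
grip_width: 0.35
grasp_force: 25.1
```

Emit:
move_arm --delta_pos '[[0,0,0],[0,0,0]]' --rot '[[0,0,0],[0,0,0]]' --claw '[-1,-1]'

```text
clock: 15.5
tcp_pos: [0.4545, -0.1812, 0.1662]
eef_rot: [-0.0, 0.71, 0.705, 0.0]
ft_force: [-0.3, -0.0, 0.2]
grip_width: 0.353
grasp_force: 25.1
```

```bash
python3 st.py
python3 - <<'E'
from h import *
c=snap('side','s6')
P=cloud(c).reshape(-1,3)
t=ctrl.get_state()['tcp_pos']
s=P[(P[:,2]>t[2]-.045)&(P[:,2]<t[2]-.012)&(np.hypot(*(P[:,:2]-t[:2]).T)<.03)]
v=np.array([.5,.866])*.7*.019
print(len(s),s.min(0).round(3),s.max(0).round(3),'axis~',(s.mean(0)[:2]+v).round(4),'clamp side .4551 -.1853')
E
```

```text
t 15.5 tcp [ 0.4545 -0.1812  0.1662] tool x [0.007 1.    0.   ] y [ 1.    -0.007  0.   ] z [ 0.  0. -1.] w 0.353 gf 25.1 F [-0.3 -0.   0.2] j [ 0.64  0.43 -0.45  2.17  0.32  0.6  -0.06]
256 [ 0.435 -0.205  0.121] [ 0.472 -0.175  0.154] axis~ [ 0.4547 -0.1844] clamp side .4551 -.1853
```

Emit:
move_arm --delta_pos '[[-0.003,0.003,0.08],[0,0,0.08],[0,0,0.05],[0,0,0.03],[0,0,0.03]]' --rot '[[0,0,0],[0,0,0],[0,0,0],[0,0,0],[0,0,0]]' --claw '[-1,-1,-1,-1,-1]'

```text
clock: 16.05
tcp_pos: [0.4564, -0.1808, 0.0848]
eef_rot: [0.0, 0.708, 0.706, 0.0]
ft_force: [0.8, -0.1, 0.1]
grip_width: 0.354
grasp_force: 25.3
```

Emit:
move_arm --delta_pos '[[0,0,0.02],[0,0,0.01],[0,0,0.007],[0,0,0.003],[0,0,0]]' --rot '[[0,0,0],[0,0,0],[0,0,0],[0,0,0],[0,0,0]]' --claw '[-1,-1,-1,-1,-1]'

```text
clock: 16.55
tcp_pos: [0.456, -0.1821, 0.0741]
eef_rot: [0.001, 0.709, 0.705, -0.0]
ft_force: [-1.9, 0.7, 9.0]
grip_width: 0.348
grasp_force: 26.2
```

```bash
python3 st.py
```

```text
t 16.55 tcp [ 0.456  -0.1821  0.0741] tool x [ 0.006  1.    -0.001] y [ 1.    -0.006  0.001] z [ 0.001 -0.001 -1.   ] w 0.348 gf 26.2 F [-1.9  0.7  9. ] j [ 0.52  0.58 -0.32  2.23  0.46  0.39 -0.18]
```

Seated (9 N at foot height). Releasing and heading to the flask.

Emit:
move_arm --delta_pos '[[0,0,0],[0,0,0],[0,0,0],[0,0,-0.03],[0,0,-0.08]]' --rot '[[0,0,0],[0,0,0],[0,0,0],[0,0,0],[0,0,0]]' --claw '[-0.1,0,0.1,0.1,0.1]'

```text
clock: 17.05
tcp_pos: [0.4544, -0.1818, 0.1052]
eef_rot: [-0.002, 0.709, 0.705, -0.001]
ft_force: [-0.5, -0.7, 0.7]
grip_width: 0.55
grasp_force: 0.0
```

Emit:
move_arm --delta_pos '[[0,0,-0.1],[0,0,-0.1],[0.1,0.06,0],[0.12,0.06,0],[0.083,0,0]]' --rot '[[0,0,0],[0,0,0],[0,0,0],[0,0,0],[0,0,0]]' --claw '[0.1,0.2,0.2,0.2,0.2]'

```text
clock: 17.55
tcp_pos: [0.4957, -0.0892, 0.1674]
eef_rot: [0.002, 0.709, 0.705, 0.002]
ft_force: [0.4, 0.2, -0.2]
grip_width: 0.598
grasp_force: 0.0
```

Emit:
move_arm --delta_pos '[[0,0,0],[0,0,0]]' --rot '[[0,0,0],[0,0,0]]' --claw '[0.2,0.2]'

```text
clock: 17.75
tcp_pos: [0.492, -0.0913, 0.1662]
eef_rot: [0.0, 0.709, 0.706, -0.0]
ft_force: [0.1, -0.1, -0.1]
grip_width: 0.6
grasp_force: 0.0
```

```bash
python3 st.py;  python3 - <<'E'
from h import *
c=snap('side','s7');cv2.imwrite('pics/s7.png',cv2.resize(c['color'][150:320,170:350,::-1],None,fx=3.5,fy=3.5))
P=cloud(c).reshape(-1,3)
for a,b,r in((.004,.014,.026),(.074,.086,.0155)):
    s=P[(P[:,2]>a)&(P[:,2]<b)&(np.hypot(P[:,0]-.492,P[:,1]+.09)<.035)]
    print(len(s),s.min(0).round(3),s.max(0).round(3),'axis~',(s.mean(0)[:2]+np.array([.48,.877])*.7*r).round(4))
E
```

```text
t 17.75 tcp [ 0.492  -0.0913  0.1662] tool x [ 0.004  1.    -0.   ] y [ 1.    -0.004 -0.   ] z [-0. -0. -1.] w 0.6 gf 0.0 F [ 0.1 -0.1 -0.1] j [ 0.44  0.44 -0.46  2.15  0.33  0.62 -0.25]
26 [ 0.468 -0.111  0.004] [ 0.475 -0.083  0.014] axis~ [ 0.4792 -0.0846]
62 [ 0.477 -0.115  0.074] [ 0.504 -0.087  0.086] axis~ [ 0.4925 -0.096 ]
```

View pics/s7.png

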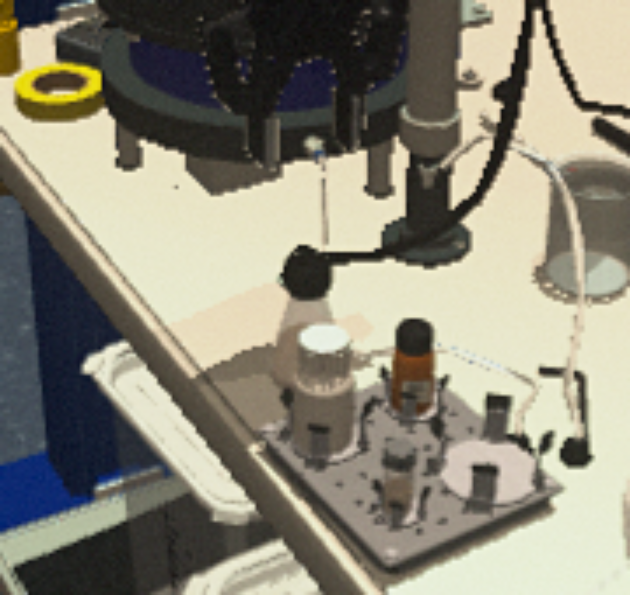

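The bottle stands upright in clamp_38 at (325,400), with the flask cap at (306,272) under the gripper. Descending on the flask cap.

Emit:
move_arm --delta_pos '[[-0.003,0,0.1],[0,0,0.12],[0,0,0.08],[0,0,0.037],[0,0,0]]' --rot '[[0,0,0],[0,0,0],[0,0,0],[0,0,0],[0,0,0]]' --claw '[0.2,0.2,0.2,0.2,0.2]'

```text
clock: 18.3
tcp_pos: [0.4911, -0.0935, 0.0636]
eef_rot: [-0.001, 0.71, 0.705, -0.001]
ft_force: [-0.4, 0.3, -0.1]
grip_width: 0.599
grasp_force: 0.0
```

Emit:
move_arm --delta_pos '[[0,0,0],[0,0,0],[0,0,0],[0,0,0],[0,0,0]]' --rot '[[0,0,0],[0,0,0],[0,0,0],[0,0,0],[0,0,0]]' --claw '[0,-0.2,-0.4,-0.7,-1]' --force 25

```text
clock: 18.8
tcp_pos: [0.4931, -0.0927, 0.066]
eef_rot: [0.001, 0.709, 0.705, 0.001]
ft_force: [-1.3, -1.3, 6.8]
grip_width: 0.35
grasp_force: 24.9
```

```bash
python3 st.py
```

```text
t 18.8 tcp [ 0.4931 -0.0927  0.066 ] tool x [ 0.006  1.    -0.001] y [ 1.    -0.006  0.002] z [ 0.002 -0.001 -1.   ] w 0.35 gf 24.9 F [-1.3 -1.3  6.8] j [ 0.33  0.6  -0.32  2.21  0.48  0.39 -0.39]
```

Emit:
move_arm --delta_pos '[[0,0,-0.03],[0,0,-0.09],[0,0,-0.15],[0,0,-0.15],[0,0,0]]' --rot '[[0,0,0],[0,0,0],[0,0,0],[0,0,0],[0,0,0]]' --claw '[-1,-1,-1,-1,-1]'

```text
clock: 19.3
tcp_pos: [0.4963, -0.0922, 0.1966]
eef_rot: [0.005, 0.709, 0.705, 0.004]
ft_force: [0.7, 0.8, -1.0]
grip_width: 0.353
grasp_force: 25.1
```

Emit:
move_arm --delta_pos '[[-0.1,0.02,0],[-0.15,0.03,0],[-0.15,0.03,0],[-0.1,0.03,0],[-0.05,0.012,0]]' --rot '[[0,0,0],[0,0,0],[0,0,0],[0,0,0],[0,0,0]]' --claw '[-1,-1,-1,-1,-1]'

```text
clock: 19.8
tcp_pos: [0.5275, -0.2615, 0.1904]
eef_rot: [0.0, 0.711, 0.703, -0.0]
ft_force: [-0.2, -0.2, -0.8]
grip_width: 0.351
grasp_force: 25.0
```

Emit:
move_arm --delta_pos '[[0,0,0],[0,0,0]]' --rot '[[0,0,0],[0,0,0]]' --claw '[-1,-1]'

```text
clock: 20.0
tcp_pos: [0.5273, -0.2554, 0.1905]
eef_rot: [-0.001, 0.709, 0.706, 0.0]
ft_force: [0.4, 0.1, -0.1]
grip_width: 0.353
grasp_force: 25.0
```

```bash
python3 st.py
python3 - <<'E'
from h import *
c=snap('side','s8');cv2.imwrite('pics/s8.png',cv2.resize(c['color'][180:330,200:380,::-1],None,fx=3.5,fy=3.5))
P=cloud(c).reshape(-1,3)
t=ctrl.get_state()['tcp_pos']
s=P[(P[:,2]>t[2]-.064)&(P[:,2]<t[2]-.052)&(np.hypot(*(P[:,:2]-t[:2]).T)<.035)]
v=np.array([.6,.8])*.7*.026
print(len(s),s.min(0).round(3),s.max(0).round(3),'axis~',(s.mean(0)[:2]+v).round(4),'clamp side .5291 -.2602')
E
```

```text
t 20.0 tcp [ 0.5273 -0.2554  0.1905] tool x [0.004 1.    0.002] y [ 1.    -0.004 -0.001] z [-0.001  0.002 -1.   ] w 0.353 gf 25.0 F [ 0.4  0.1 -0.1] j [ 0.71  0.51 -0.47  1.95  0.32  0.76  0.06]
138 [ 0.5   -0.285  0.127] [ 0.551 -0.239  0.139] axis~ [ 0.5269 -0.2585] clamp side .5291 -.2602
```

View pics/s8.png

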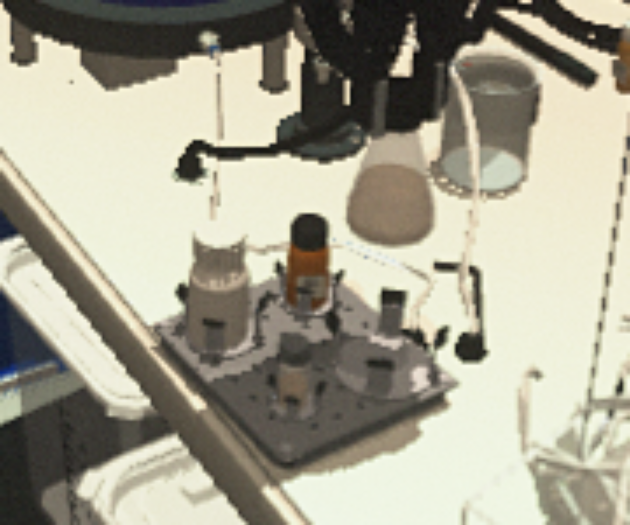

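The flask hangs upright at (390,200), above clamp_52 at (385,362), needing a correction of about 2 mm. Lowering it.

Emit:
move_arm --delta_pos '[[-0.006,0.007,0.08],[0,0,0.08],[0,0,0.06],[0,0,0.04],[0,0,0.03]]' --rot '[[0,0,0],[0,0,0],[0,0,0],[0,0,0],[0,0,0]]' --claw '[-1,-1,-1,-1,-1]'

```text
clock: 20.55
tcp_pos: [0.5298, -0.2574, 0.1032]
eef_rot: [-0.001, 0.708, 0.706, 0.0]
ft_force: [0.8, -0.3, 0.1]
grip_width: 0.353
grasp_force: 25.0
```

Emit:
move_arm --delta_pos '[[0,0,0.025],[0,0,0.015],[0,0,0.009],[0,0,0.004],[0,0,0]]' --rot '[[0,0,0],[0,0,0],[0,0,0],[0,0,0],[0,0,0]]' --claw '[-1,-1,-1,-1,-1]'

```text
clock: 21.05
tcp_pos: [0.5301, -0.2596, 0.0881]
eef_rot: [0.0, 0.709, 0.705, 0.0]
ft_force: [0.0, 0.2, -0.7]
grip_width: 0.353
grasp_force: 25.0
```

```bash
python3 st.py
```

```text
t 21.05 tcp [ 0.5301 -0.2596  0.0881] tool x [ 0.006  1.    -0.   ] y [ 1.    -0.006  0.   ] z [ 0. -0. -1.] w 0.353 gf 25.0 F [ 0.   0.2 -0.7] j [ 0.65  0.65 -0.38  2.    0.43  0.57 -0.03]
```

Emit:
move_arm --delta_pos '[[0,0,0.003],[0,0,0.003],[0,0,0]]' --rot '[[0,0,0],[0,0,0],[0,0,0]]' --claw '[-1,-1,-1]'

```text
clock: 21.35
tcp_pos: [0.5302, -0.2595, 0.0871]
eef_rot: [0.0, 0.709, 0.705, -0.0]
ft_force: [-1.9, -0.0, 5.5]
grip_width: 0.353
grasp_force: 25.5
```

Contact at the predicted height. Releasing, rising and backing off, then checking.

Emit:
move_arm --delta_pos '[[0,0,0],[0,0,0],[0,0,0],[0,0,-0.03],[0,0,-0.08]]' --rot '[[0,0,0],[0,0,0],[0,0,0],[0,0,0],[0,0,0]]' --claw '[-0.1,0,0.1,0.1,0.1]'

```text
clock: 21.85
tcp_pos: [0.5284, -0.2588, 0.118]
eef_rot: [-0.002, 0.709, 0.705, -0.001]
ft_force: [0.2, 0.6, -0.6]
grip_width: 0.552
grasp_force: 0.0
```

Emit:
move_arm --delta_pos '[[0,0,-0.12],[0,0,-0.12],[0.1,-0.05,0],[0.15,-0.05,0],[0.15,0,0]]' --rot '[[0,0,0],[0,0,0],[0,0,0],[0,0,0],[0,0,0]]' --claw '[0.1,0.1,0.1,0.1,0.1]'

```text
clock: 22.35
tcp_pos: [0.4983, -0.1392, 0.1917]
eef_rot: [-0.0, 0.71, 0.704, -0.001]
ft_force: [1.1, -0.0, -0.8]
grip_width: 0.551
grasp_force: 0.0
```

Emit:
move_arm --delta_pos '[[0.15,0,0],[0.15,0,0],[0.05,0,0],[0,0,0],[0,0,0]]' --rot '[[0,0,0],[0,0,0],[0,0,0],[0,0,0],[0,0,0]]' --claw '[0.1,0.1,0.1,0.1,0.1]'

```text
clock: 22.85
tcp_pos: [0.5013, -0.035, 0.1914]
eef_rot: [0.0, 0.709, 0.705, -0.0]
ft_force: [0.3, -0.1, 1.0]
grip_width: 0.548
grasp_force: 0.0
```

```bash
python3 st.py
python3 - <<'E'
from h import *
c=snap('side','s9');a=cv2.resize(c['color'][200:320,200:340,::-1],None,fx=3.5,fy=3.5)
d=snap('top','t9');b=cv2.resize(d['color'][180:262,330:412,::-1],(300,300)); b=cv2.copyMakeBorder(b,0,a.shape[0]-300,0,0,cv2.BORDER_CONSTANT)
cv2.imwrite('pics/s9.png',np.hstack([a,b]))
P=cloud(d).reshape(-1,3)
for n,x,y,h in(('mini18',.4631,-.2607,.067),('vial27',.5236,-.1766,.081),('bottle38',.4577,-.1811,.097),('flask52',.5288,-.2568,.111)):
    s=P[(abs(P[:,2]-h)<.006)&(np.hypot(P[:,0]-x,P[:,1]-y)<.03)]
    print(n,len(s),'top',s.mean(0).round(4) if len(s) else '','foot',x,y,h)
E
```

```text
t 22.85 tcp [ 0.5013 -0.035   0.1914] tool x [ 0.006  1.    -0.001] y [ 1.    -0.006  0.   ] z [ 0.    -0.001 -1.   ] w 0.548 gf 0.0 F [ 0.3 -0.1  1. ] j [ 0.37  0.41 -0.5   2.12  0.31  0.68 -0.35]
mini18 0 top  foot 0.4631 -0.2607 0.067
vial27 0 top  foot 0.5236 -0.1766 0.081
bottle38 0 top  foot 0.4577 -0.1811 0.097
flask52 120 top [ 0.5294 -0.2574  0.1106] foot 0.5288 -0.2568 0.111
```

View pics/s9.png

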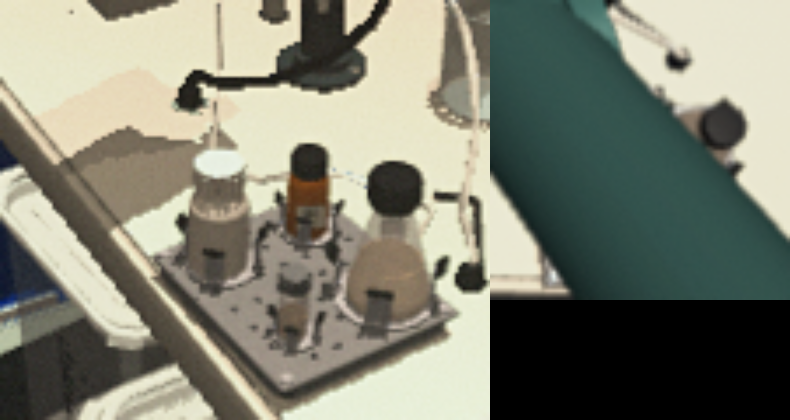

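All four stand upright in their clamps: bottle (220,215), amber vial (308,195), mini vial (294,305) and flask (392,245). I'll check the top heights from the side camera and hand in if they fit.

Run:
```python
from h import *
P=cloud(pickle.load(open('s9.pkl','rb'))).reshape(-1,3); ok=True
for n,x,y,h in(('mini',.4615,-.2636,.067),('vial',.5223,-.1829,.081),('bottle',.4551,-.1853,.097),('flask',.5291,-.2602,.111)):
    s=P[np.hypot(P[:,0]-x,P[:,1]-y)<.016]; t=np.percentile(s[:,2],97); a=s[s[:,2]>t-.006].mean(0)
    print(n,'top',t.round(4),'want',h,a.round(4),'clamp',x,y); ok&=abs(t-h)<.004
if ok: print(ctrl.hand_in())
```

```text
mini top 0.0672 want 0.067 [ 0.4611 -0.2655  0.0656] clamp 0.4615 -0.2636
vial top 0.0807 want 0.081 [ 0.5214 -0.1839  0.0794] clamp 0.5223 -0.1829
bottle top 0.0976 want 0.097 [ 0.4544 -0.1868  0.0958] clamp 0.4551 -0.1853
flask top 0.1115 want 0.111 [ 0.5283 -0.2626  0.11  ] clamp 0.5291 -0.2602
the job is handed in; nothing more can be done
None
```

All four vessels stand upright and fully down in their own clamps, with tops within 1 mm of the expected height. The beaker and hex key were never touched, and the job was handed in at about 23 s of the 88 s limit; the hand-in call returned no verdict.

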